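Sweep the resin offcuts into the scrap bay

TASK

Clear the bench: with closed fingers, sweep the three grey resin offcuts (the plain bar, the T-shaped piece and the square stub with a round pin on top) along the bench and in through the open side of the low three-sided plywood scrap bay, until each lies well past its mouth. Only push them: do not grip them, press down hard on them or lift them off the bench. Leave the finished round parts, the bottles, the jar and the brush where they are.

Things in the scene. Friction and masses are not known exactly. Their poses are not given: they have to be found in the camera images.
- bay: Scrap bay: three plywood walls, 28 mm high, 12 mm thick, fixed to the bench, no floor, no wall on its own -y side (the mouth). Inside 180 mm wide (its x), 120 mm deep (its y). Origin: at bench height, middle of the inside area; +y points from mouth to back wall (inner face at y = +60 mm). It lies to the robot's left; its mouth faces the robot's right (-y) within 12 degrees.
- bay_mouth (a point): Middle of the bay's mouth at bench height, between the front ends of the side walls: 60 mm on the -y side of the bay's origin, same axes as the bay (+y leads inwards).
- offcut_bar: Grey resin offcut, a plain bar 46 mm (its x) by 26 mm (its y) by 24 mm high, about 35 g, loose on the bench. Origin: centre of its underside.
- offcut_tee: Grey resin offcut, T-shaped seen from above, 24 mm high, about 30 g, loose: a crossbar 44 mm long along its y and 16 mm thick (x from -18 to -2 mm), and a 20 mm wide stem that reaches x = +19 mm. Origin: on the underside, 2 mm from the crossbar, inside the stem.
- offcut_stub: Grey resin offcut, a square block 34 by 34 by 22 mm high with a round pin 16 mm across and 12 mm high on top, about 30 g, loose. Origin: centre of its underside.
- boss: Finished part, to be left alone: grey round stepped boss, 42 mm across at the foot, 28 mm across above, 34 mm high, about 40 g. It stands in the same row as the offcuts. Loose. Origin: centre of its underside, z up. Leave it alone.
- collar: Finished part, to be left alone: flat grey ring, 44 mm outside, 26 mm hole, 20 mm high. Loose. Origin: centre of its underside, z up. Leave it alone.
- dropper_a: Blue dropper bottle, 25 mm across, 84 mm high, upright. Loose. Origin: centre of its underside, z up. Leave it alone.
- dropper_b: Black dropper bottle, 25 mm across, 84 mm high, upright. Loose. Origin: centre of its underside, z up. Leave it alone.
- paint_jar: Closed paint jar, 60 mm across, 60 mm high, upright. Loose. Origin: centre of its underside, z up. Leave it alone.
- brush: Paint brush, 180 mm long, lying along its own x on the bench behind the bay (to its left). Loose. Origin: on the bench under its middle. Leave it alone.

How it is judged (in metres and radians):
At the end, for the whole second after the job is handed in: Each of the three offcuts lies at rest on the bench between the bay's walls, its origin at least 15 mm past the line of the mouth. The finished parts, bottles, jar and brush are within 20 mm of where they were and upright (y of offcut_bar in the frame of bay_mouth between 0.015 and 0.12 m and x of offcut_bar in the frame of bay_mouth between -0.09 and 0.09 m and height (world z) of each of offcut_bar, offcut_tee, offcut_stub below 0.01 m and linear speed of each of offcut_bar, offcut_tee, offcut_stub below 0.02 m/s and y of offcut_tee in the frame of bay_mouth between 0.015 and 0.12 m and x of offcut_tee in the frame of bay_mouth between -0.09 and 0.09 m and y of offcut_stub in the frame of bay_mouth between 0.015 and 0.12 m and x of offcut_stub in the frame of bay_mouth between -0.09 and 0.09 m); the robot touches nothing.
It fails at once if an offcut is lifted more than 15 mm off the bench (height (world z) of any of offcut_bar, offcut_tee, offcut_stub above 0.015 m).
It fails at once if an offcut is gripped between the fingers or pressed on hard from above (over 30 N with the TCP over its middle) ((contact force between the fingers and offcut_bar above 30 N and horizontal distance between the grasp point and offcut_bar below 0.016 m) or (contact force between the fingers and offcut_tee above 30 N and horizontal distance between the grasp point and offcut_tee below 0.016 m) or (contact force between the fingers and offcut_stub above 30 N and horizontal distance between the grasp point and offcut_stub below 0.016 m)).
It fails at once if a finished part, bottle, the jar or the brush is moved by more than 20 mm (distance of any of boss, collar, dropper_a, dropper_b, paint_jar, brush from where it was at the start of the episode above 0.02 m).
It fails at once if a finished part, bottle or the jar is tipped over (angle between any of boss, collar, dropper_a, dropper_b, paint_jar's own z axis and vertical above 0.5 rad).
It also fails if it takes over 72 s, if anything falls off the work surface, if the arm or the gripper's body presses on something with over 40 N, if the wrist force passes 120 N, or if a joint passes its speed limit or range.

ROBOT

A 6-joint arm with a two-finger parallel gripper is mounted at the origin on the work surface. World frame = base frame: x ahead of the robot, y to its left, z up, the work surface at z = 0. Lengths are in mm, angles in rad, forces in N, time in s.
With the tool pointing down it reaches from about 350 to 975 mm from the base axis. Payload 7.1 kg.
Tool frame: the origin (TCP) lies between the finger pads, 19 mm behind the fingertips; this is the grasp point; z points along the fingers, y is the line along which they close (so a half turn about z gives the same grasp; the last joint's range is limited). The gripper opens to 88 mm and grips with 3 to 60 N. Pads are 20 mm wide; open, the fingers measure 115 mm over their backs; the gripper's body (75 mm by 178 mm) begins 61 mm behind the grasp point.
Start: joints at [1.329, 0.423, 1.63, -0, 1.089, -0.019], TCP at [138.07, 609.542, 241.375] pointing down, gripper open.
Joint ranges: [-3, 3], [-0.9, 2.11], [0.09, 2.58], [-1.31, 4.45], [0.11, 2.69], [-2.54, 2.54]. Speed limits (rad/s): [2.39, 2.39, 3.01, 3.14, 3.14, 3.14].

INTERFACE

Orientations are given as a rotation vector (axis times angle).
In Python, from workcell import ctrl, optics gives the robot as it stands.
- The arm moves only by the shell command python3 -m jog 'ROWS'. ROWS is JSON, a list of rows, each a list of 7 numbers: the shift along the tool's x, y, z in units of 40 mm (1.0 is 40 mm), then the turn, a rotation vector about the tool's x, y, z in units of 6 degrees (1.0 is 6 degrees), then the opening, from 0 (shut) to 1 (fully open). A call has 1 to 20 rows; each row shifts and turns the commanded pose from where the row before left it, along the tool's axes as they then stand; what a row does not reach is not made up. A row lasts 1/10 s, in which the tool goes at most 50 mm and 8.59 degrees, less where a joint would pass 70% of its speed; a pose out of reach is approached as far as the arm can. A call is refused whole if a number of a shift passes 1 or a number of a turn 1, either way. A call with a gripper value outside its range is refused whole. The fingers move at their own pace and stop on an object; the grip force is fixed at half the most. Time passes only in rows, so rows that do not move let the fingers close. It gives the time, the measured TCP pose, the force, the opening and the grip force at its end, in the units of the state.
- ctrl.get_obs(): the state, without advancing time (a new reading comes with each control period).
- optics.get_image(name): name is "scene" or "top"; returns the picture (400x640x3 uint8, red, green, blue); there is no depth.
- optics.camera_model(name): a dict with "fov_y" (degrees; the focal length in pixels is half the picture's height over the tangent of half this angle, whatever the lens; pixels are square), "cx", "cy" (the principal point, pixels), "view" (4x4, takes a point from world to camera coordinates). Camera axes: x right, y up, looking along -z (the intrinsics and any distortion apply to the point x, -y, -z); pixel columns grow to the right and rows downward; lengths in mm; the calibration is good to about 2 mm. A picture is of the moment at which its call begins. camera_model takes no time and is no camera call.
- ctrl.close_job(): hands the job in; it is judged then, once.
Trained networks look in the newest picture that a camera, given by its name, has taken for a name from the list of things; names that differ only in an ending like _2 or _b are one class to them, and where a whole thing is asked for, a point or a joint stands for the part that bears it (a point fixed in the world has none). Each returns a list of dicts, best first, with "conf" (0 to 1); they miss things now and then, are a little off and sometimes report something else, mostly with a low value. They report only what shows in the picture. A call takes as long as a camera call.
- optics.masks_of(target, camera): "pixels" (400x640 bool, what is visible of it) and "extent" ([centre column, centre row, width, height] in pixels, round what is visible of it).
The state is a dict: "t": time; "qpos": joint angles; "qvel": joint speeds; "joint_torque": joint torques, N m; "ee_pos": TCP position; "orientation": TCP orientation; "ft_force": force on the tool from outside, world axes, zero at the start; "moment": the same for the moment, N m; "width": finger opening in mm; "grasp_force": force on a finger pad.
Only numpy, scipy, OpenCV 4.12 (cv2) and the standard library are available. Lean on these libraries where they do the work, as an engineer would, in place of code of your own. Each camera call takes 0.05 s, during which the arm holds its last target. There are 200 camera calls.

## Working session

There is one attempt and no reset: what is moved stays moved. The work goes in short steps, Python scripts to look and compute and a shell command to move; the robot and the scene stay as the last step left them, time stands still between calls to the robot, and variables do not carry over. Pictures are saved under pics/ and viewed, at most 10 in all, crops included, and the job is handed in when it is done.

```bash
ls; mkdir -p pics; cat > h.py <<'E'
import numpy as np, cv2
from workcell import ctrl, optics
def px2w(name,uv,z):
    m=optics.camera_model(name); V=np.array(m["view"]); f=200/np.tan(np.radians(m["fov_y"])/2)
    uv=np.atleast_2d(uv).astype(float)
    k=m.get("dist",None)
    d=np.stack([(uv[:,0]-m["cx"])/f,-(uv[:,1]-m["cy"])/f,-np.ones(len(uv))],1)
    R=V[:3,:3]; c=-R.T@V[:3,3]; w=d@R
    return c+w*((z-c[2])/w[:,2])[:,None]
E
python3 - <<'E'
from h import *
for n in ["top","scene"]:
    im=optics.get_image(n); cv2.imwrite(f"pics/{n}0.png",im[:,:,::-1])
    print(optics.camera_model(n))
for t in ["bay","offcut_bar","offcut_tee","offcut_stub","boss","collar","dropper_a","paint_jar","brush"]:
    for r in optics.masks_of(t,"top")[:3]:
        ys,xs=np.nonzero(r["pixels"]); 
        print(t,round(r["conf"],2),np.round(r["extent"]),px2w("top",[[xs.mean(),ys.mean()]],20)[0].round())
o=ctrl.get_obs();print(o["t"],o["ee_pos"],o["orientation"])
E
```

```text
pics
{'fov_y': 46.83139153421638, 'cx': 326.17590334717613, 'cy': 203.10323548302543, 'view': array([[-2.69550446e-03, -9.99920056e-01, -1.23538172e-02,
         1.30918760e+02],
       [ 9.89877581e-01, -4.42102307e-03,  1.41854956e-01,
        -5.85360183e+02],
       [-1.41898232e-01, -1.18463960e-02,  9.89810363e-01,
        -1.17701264e+03],
       [ 0.00000000e+00,  0.00000000e+00,  0.00000000e+00,
         1.00000000e+00]])}
{'fov_y': 51.72264651775669, 'cx': 315.5735497845318, 'cy': 198.79643402518434, 'view': array([[ 7.92422339e-01,  6.09609373e-01,  2.10534801e-02,
        -5.29955597e+02],
       [-4.54757321e-01,  5.67424883e-01,  6.86458142e-01,
         1.85015871e+02],
       [ 4.06525049e-01, -5.53538991e-01,  7.26864479e-01,
        -1.14372086e+03],
       [ 0.00000000e+00,  0.00000000e+00,  0.00000000e+00,
         1.00000000e+00]])}
bay 0.63 [294. 215.  53.  79.] [556. 239.  20.]
bay 0.54 [427. 263.  16.  12.] [ 435. -135.   20.]
offcut_bar 0.73 [446. 183.  12.  17.] [ 647. -198.   20.]
offcut_tee 0.56 [437. 236.  16.  17.] [ 502. -160.   20.]
offcut_stub 0.69 [426. 260.  17.  16.] [ 435. -135.   20.]
boss 0.77 [439. 206.  16.  16.] [ 584. -179.   20.]
collar 0.68 [440. 206.  18.  16.] [ 584. -180.   20.]
collar 0.42 [360. 155.  14.  16.] [721.  38.  20.]
dropper_a 0.49 [401. 140.  12.  12.] [767. -77.  20.]
dropper_a 0.47 [438. 136.  10.  16.] [ 775. -174.   20.]
paint_jar 0.6 [321. 146.  20.  22.] [750. 144.  20.]
brush 0.91 [223. 227.  20.  68.] [540. 407.  20.]
0.55 [138.04905879 609.5162228  241.36299685] [-3.49201185e-01 -3.12211625e+00  7.59561577e-05]
```

```bash
python3 - <<'E'
from h import *
im=optics.get_image("top")[100:320,190:480,::-1]
cv2.imwrite("pics/topz.png",cv2.resize(im,None,fx=2.7,fy=2.7,interpolation=cv2.INTER_CUBIC))
E
```

```text
(no output)
```

View pics/topz.png

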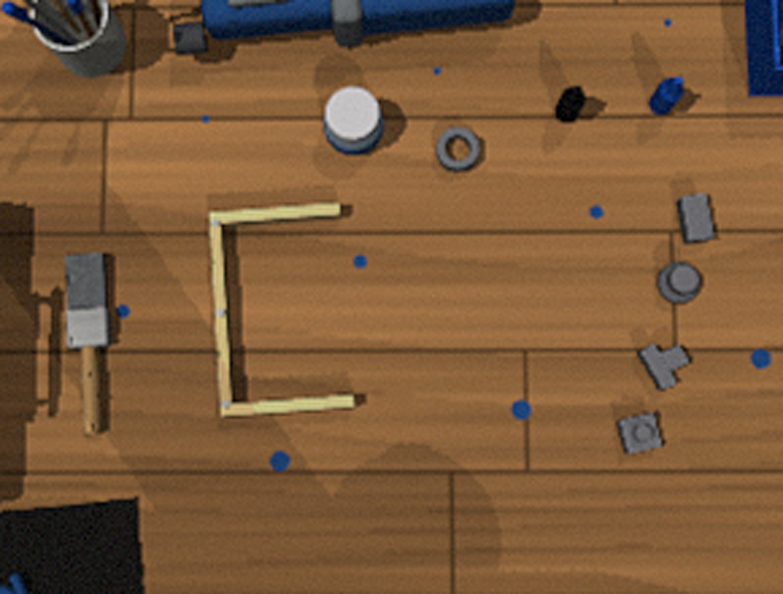

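View pics/scene0.png

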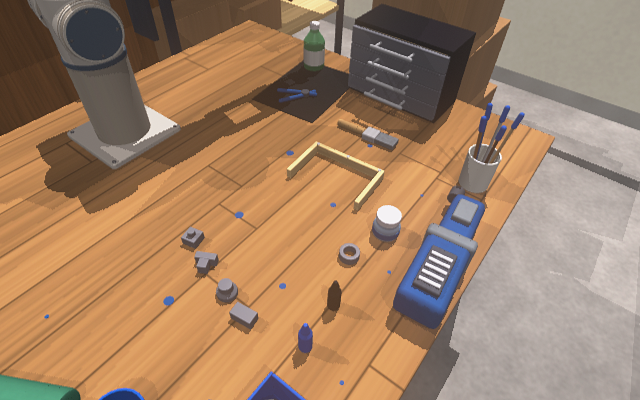

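The top crop shows the bay opening right (mouth ends at crop (340,210) and (352,402)). The row on the right is bar (697,218), boss (680,282), tee (665,365) and stub (640,433). The collar is at (459,148).

```bash
python3 - <<'E'
from h import *
def c(l,z): return px2w("top",[[190+a/2.7,100+b/2.7] for a,b in l],z)[:,:2].round(0).tolist()
print("bay outer: mouth far, back far, back near, mouth near",c([(340,210),(214,217),(225,408),(353,402)],28))
print("bar corners",c([(677,198),(707,194),(714,236),(685,243)],22), "bar c",c([(695,215)],24))
print("boss top",c([(684,278)],34),"collar",c([(459,147)],20))
print("tee crossbar ends, stem end",c([(646,350),(670,384),(683,355)],24))
print("stub corners",c([(618,419),(655,412),(662,445),(626,453)],18),"pin",c([(643,432)],34))
m=optics.camera_model("top")
for t in ["bay","offcut_bar","offcut_tee","offcut_stub","boss","collar"]:
    r=optics.masks_of(t,"scene")
    if r:
        ys,xs=np.nonzero(r[0]["pixels"]);print(t,round(r[0]["conf"],2),np.round(r[0]["extent"]),px2w("scene",[[xs.mean(),ys.mean()]],14)[0].round())
from scipy.spatial.transform import Rotation as R
o=ctrl.get_obs();print(o["t"],o["ee_pos"]);print(R.from_rotvec(o["orientation"]).as_matrix().round(3))
E
```

```text
bay outer: mouth far, back far, back near, mouth near [[657.0, 156.0], [651.0, 282.0], [461.0, 269.0], [466.0, 144.0]]
bar corners [[669.0, -181.0], [673.0, -211.0], [630.0, -216.0], [623.0, -187.0]] bar c [[651.0, -198.0]]
boss top [[586.0, -182.0]] collar [[723.0, 36.0]]
tee crossbar ends, stem end [[516.0, -144.0], [483.0, -166.0], [511.0, -180.0]]
stub corners [[449.0, -116.0], [456.0, -152.0], [424.0, -158.0], [416.0, -123.0]] pin [[436.0, -136.0]]
bay 0.59 [336. 177.  98.  70.] [559. 245.  14.]
offcut_bar 0.6 [244. 317.  28.  26.] [ 652. -196.   14.]
offcut_tee 0.78 [206. 261.  23.  24.] [ 506. -157.   14.]
offcut_stub 0.61 [191. 236.  25.  22.] [ 439. -133.   14.]
boss 0.9 [227. 291.  26.  21.] [ 589. -180.   14.]
collar 0.83 [348. 255.  21.  22.] [726.  39.  14.]
0.9 [138.08323581 609.56903138 241.40117056]
[[-0.975  0.221 -0.   ]
 [ 0.221  0.975  0.   ]
 [ 0.     0.    -1.   ]]
```

```bash
cat >> h.py <<'E'
from scipy.spatial.transform import Rotation as Rn
def go(*tg):
    o=ctrl.get_obs(); R=Rn.from_rotvec(o["orientation"]).as_matrix(); p=np.array(o["ee_pos"])
    print("t",round(o["t"],2),"pos",p.round(1),"heading",round(np.degrees(np.arctan2(R[1,0],R[0,0])),1),"tilt",R[2].round(3),"w",o["width"],"F",np.round(o["ft_force"],1))
    for t in tg: print(t,"units",(R.T@(np.array(t)-p)/40).round(2)); p=np.array(t)
E
python3 -m jog '[[0,0,0,0,0,1,0],[0,0,0,0,0,1,0],[0,0,0,0,0,1,0],[0,0,0,0,0,1,0],[0,0,0,0,0,1,0],[0,0,0,0,0,1,0],[0,0,0,0,0,1,0],[0,0,0,0,0,1,0],[0,0,0,0,0,1,0],[0,0,0,0,0,1,0],[0,0,0,0,0,1,0],[0,0,0,0,0,0.7,0]]'
python3 -c "
from h import *
go([560,100,200],[653,-245,120],[653,-245,27])"
```

```text
t: 2.1
ee_pos: [138.1, 609.6, 241.4]
orientation: [-2.086, -2.349, -0.0]
ft_force: [0.0, -0.2, -1.0]
width: 0.3
grasp_force: 0.0
t 2.1 pos [138.1 609.6 241.4] heading 96.8 tilt [ 0.  0. -1.] w 0.3041380838166944 F [ 0.  -0.2 -1. ]
[560, 100, 200] units [-13.9    8.96   1.03]
[653, -245, 120] units [-8.84  1.29  2.  ]
[653, -245, 27] units [-0.   -0.    2.32]
```

```bash
python3 -m jog '[[-0.7,0.45,0,0,0,0,0],[-0.7,0.45,0,0,0,0,0],[-0.7,0.45,0,0,0,0,0],[-0.7,0.45,0,0,0,0,0],[-0.7,0.45,0,0,0,0,0],[-0.7,0.45,0,0,0,0,0],[-0.7,0.45,0,0,0,0,0],[-0.7,0.45,0,0,0,0,0],[-0.7,0.45,0,0,0,0,0],[-0.7,0.45,0,0,0,0,0],[-0.7,0.45,0,0,0,0,0],[-0.7,0.45,0,0,0,0,0],[-0.7,0.45,0,0,0,0,0],[-0.7,0.45,0,0,0,0,0],[-0.7,0.45,0,0,0,0,0],[-0.7,0.45,0,0,0,0,0],[-0.7,0.45,0,0,0,0,0],[-0.7,0.45,0,0,0,0,0],[-0.7,0.45,0,0,0,0,0],[-0.7,0.45,0,0,0,0,0]]'
python3 -m jog '[[-0.88,0.14,0.3,0,0,0,0],[-0.88,0.14,0.3,0,0,0,0],[-0.88,0.14,0.3,0,0,0,0],[-0.88,0.14,0.3,0,0,0,0],[-0.88,0.14,0.3,0,0,0,0],[-0.88,0.14,0.3,0,0,0,0],[-0.88,0.14,0.3,0,0,0,0],[-0.88,0.14,0.3,0,0,0,0],[-0.88,0.14,0.3,0,0,0,0],[-0.88,0.14,0.3,0,0,0,0]]'
python3 -c "
from h import *
go([656,-246,110],[656,-246,27])"
```

```text
t: 4.1
ee_pos: [564.8, 96.6, 241.5]
orientation: [2.081, 2.353, 0.0]
ft_force: [-0.1, 0.3, 0.2]
width: 0.5
grasp_force: 0.0
t: 5.1
ee_pos: [662.9, -246.1, 120.8]
orientation: [2.081, 2.353, 0.0]
ft_force: [0.3, -0.9, -0.2]
width: 0.3
grasp_force: 0.0
t 5.1 pos [ 662.9 -246.1  120.8] heading 97.0 tilt [ 0.  0. -1.] w 0.2653405589254307 F [ 0.3 -0.9 -0.2]
[656, -246, 110] units [ 0.02 -0.17  0.27]
[656, -246, 27] units [-0.   -0.    2.07]
```

```bash
python3 -m jog '[[0,-0.17,0.54,0,0,0,0],[0,0,0.7,0,0,0,0],[0,0,0.7,0,0,0,0],[0,0,0.4,0,0,0,0],[0,0,0,0,0,0,0],[0.1,0,0,0,0,0,0],[0.2,0,0,0,0,0,0],[0.2,0,0,0,0,0,0],[0.2,0,0,0,0,0,0],[0.3,0,0,0,0,0,0],[0.3,0,0,0,0,0,0],[0.3,0,0,0,0,0,0],[0.3,0,0,0,0,0,0],[0.3,0,0,0,0,0,0],[0.3,0,0,0,0,0,0],[0.3,0,0,0,0,0,0],[0.3,0,0,0,0,0,0],[0.2,0,0,0,0,0,0],[0.1,0,0,0,0,0,0]]'
python3 - <<'E'
from h import *
go([604,177,27])
im=optics.get_image("top")[100:320,190:480,::-1]
cv2.imwrite("pics/topz2.png",cv2.resize(im,None,fx=2.7,fy=2.7,interpolation=cv2.INTER_CUBIC))
E
```

```text
t: 7.0
ee_pos: [639.0, -109.5, 27.7]
orientation: [-2.08, -2.354, 0.0]
ft_force: [0.6, -1.4, -1.4]
width: 0.1
grasp_force: 0.1
t 7.0 pos [ 639.  -109.5   27.7] heading 97.1 tilt [ 0. -0. -1.] w 0.14521223004864883 F [ 0.6 -1.4 -1.4]
[604, 177, 27] units [7.21 0.01 0.02]
```

View pics/topz2.png

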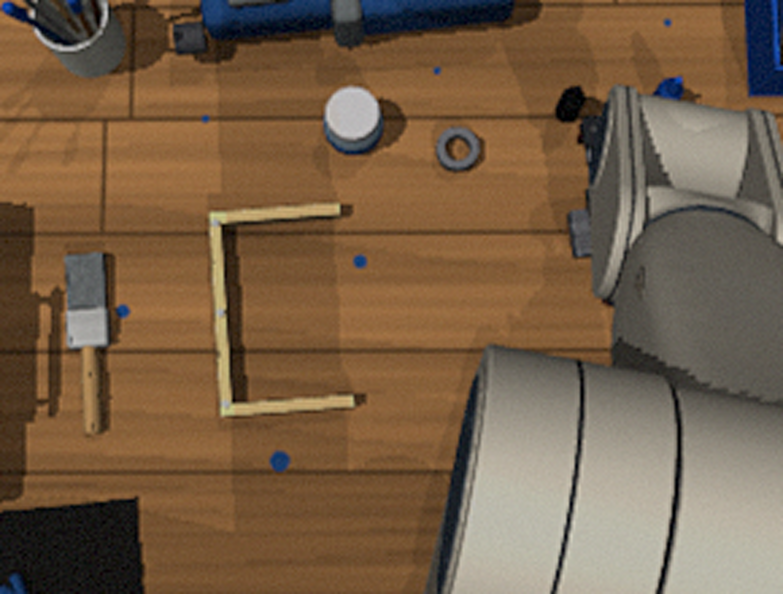

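The bar's front shows at crop (580,232), square ahead of the fingers, so I continue.

```bash
python3 -m jog '[[0.2,0,0,0,0,0,0],[0.3,0,0,0,0,0,0],[0.4,0,0,0,0,0,0],[0.4,0,0,0,0,0,0],[0.4,0,0,0,0,0,0],[0.4,0,0,0,0,0,0],[0.4,0,0,0,0,0,0],[0.4,0,0,0,0,0,0],[0.4,0,0,0,0,0,0],[0.4,0,0,0,0,0,0],[0.4,0,0,0,0,0,0],[0.4,0,0,0,0,0,0],[0.4,0,0,0,0,0,0],[0.3,0,0,0,0,0,0],[0.3,0,0,0,0,0,0]]'
python3 - <<'E'
from h import *
go([604,177,27])
im=optics.get_image("top")[100:320,190:480,::-1]
cv2.imwrite("pics/topz3.png",cv2.resize(im,None,fx=2.7,fy=2.7,interpolation=cv2.INTER_CUBIC))
E
```

```text
t: 8.55
ee_pos: [612.1, 108.9, 27.8]
orientation: [2.081, 2.354, -0.0]
ft_force: [0.7, 0.1, 0.6]
width: 0.4
grasp_force: 0.1
t 8.55 pos [612.1 108.9  27.8] heading 97.1 tilt [-0.  0. -1.] w 0.3746467116959775 F [0.7 0.1 0.6]
[604, 177, 27] units [1.71 0.01 0.02]
```

View pics/topz3.png

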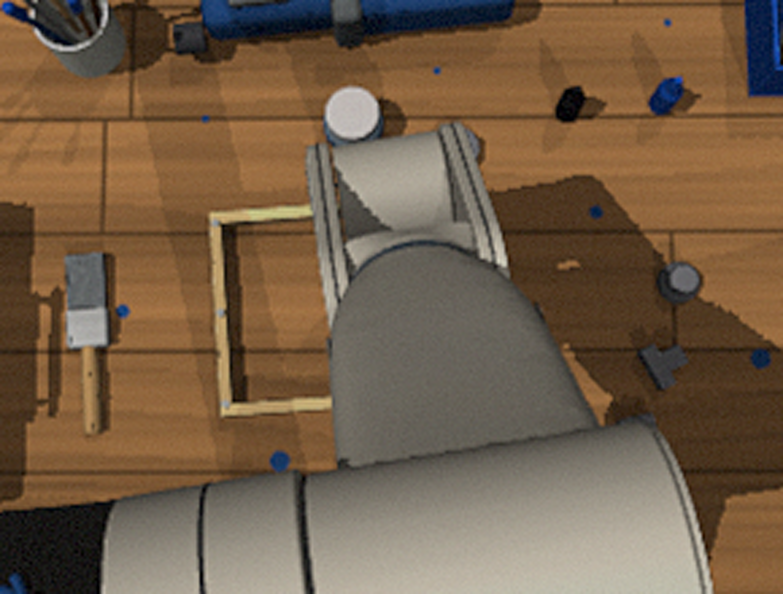

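```bash
python3 -m jog '[[0.3,0,0,0,0,0,0],[0.4,0,0,0,0,0,0],[0.4,0,0,0,0,0,0],[0.4,0,0,0,0,0,0],[0.3,0,0,0,0,0,0],[0.1,0,0,0,0,0,0],[-0.2,0,0,0,0,0,0],[-0.4,0,0,0,0,0,0],[-0.2,0,-0.6,0,0,0,0],[0,0,-0.8,0,0,0,0],[0,0,-0.8,0,0,0,0],[-0.8,0,-0.4,0,0,0,0],[-0.9,0,0,0,0,-1,0],[-0.9,0,0,0,0,-1,0],[-0.9,0,0,0,0,-0.8,0],[-0.9,0,0,0,0,0,0],[-0.9,0,0,0,0,0,0],[-0.9,0,0,0,0,0,0],[-0.9,0,0,0,0,0,0],[-0.9,0,0,0,0,0,0]]'
python3 - <<'E'
from h import *
go([530,-260,120])
im=optics.get_image("top")[100:320,190:480,::-1]
cv2.imwrite("pics/topz4.png",cv2.resize(im,None,fx=2.7,fy=2.7,interpolation=cv2.INTER_CUBIC))
E
```

```text
t: 10.6
ee_pos: [707.3, -153.6, 131.7]
orientation: [-1.717, -2.63, 0.001]
ft_force: [-0.3, 0.9, -0.0]
width: 0.6
grasp_force: 0.0
t 10.6 pos [ 707.3 -153.6  131.7] heading 113.7 tilt [ 0. -0. -1.] w 0.6412243942515086 F [-0.3  0.9 -0. ]
[530, -260, 120] units [-0.65 -5.13  0.29]
```

View pics/topz4.png

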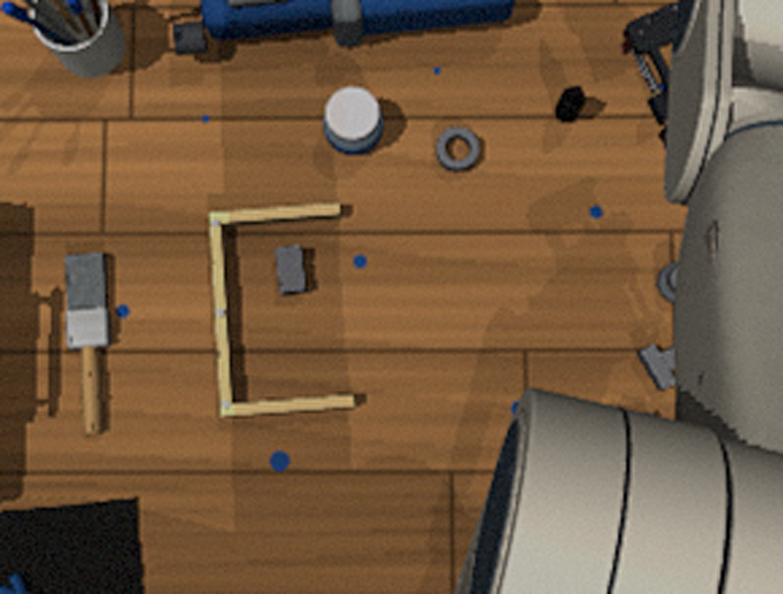

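Bar is well inside at crop (291,270). Now I fit the tee and stub outlines in the first picture.

```bash
cat > fit.py <<'E'
from h import *
from scipy.optimize import differential_evolution
m=optics.camera_model("top");V=np.array(m["view"]);f=200/np.tan(np.radians(m["fov_y"])/2)
def proj(P):
    q=P@V[:3,:3].T+V[:3,3]; return np.stack([m["cx"]+f*q[:,0]/-q[:,2],m["cy"]-f*q[:,1]/-q[:,2]],1)
TEE=[(-18,-22),(-2,-22),(-2,-10),(19,-10),(19,10),(-2,10),(-2,22),(-18,22)]
SQ=[(-17,-17),(17,-17),(17,17),(-17,17)]
BAR=[(-23,-13),(23,-13),(23,13),(-23,13)]
def fit(im,poly,x,y,h,r=28):
    u,v=proj(np.array([[x,y,h/2]]))[0].round().astype(int); w=16
    S=4; c=im[v-w:v+w,u-w:u+w].astype(int)
    g=((c.max(2)-c.min(2))<28).astype(np.uint8)*255
    g=cv2.resize(g,None,fx=S,fy=S,interpolation=cv2.INTER_LINEAR)/255.
    def cost(p):
        a=np.radians(p[2]); M=np.array([[np.cos(a),-np.sin(a)],[np.sin(a),np.cos(a)]])
        q=np.array(poly)@M.T+p[:2]; R=np.zeros_like(g,dtype=np.uint8)
        for z in np.linspace(0,h,5):
            s=(proj(np.c_[q,np.full(len(q),z)])-[u-w,v-w]+.5)*S
            cv2.fillPoly(R,[s.round().astype(np.int32)],1)
        return np.abs(R-g).sum()/g.size
    amax=180 if len(poly)>4 else (90 if poly is BAR else 45)
    r=differential_evolution(cost,[(x-20,x+20),(y-20,y+20),(-amax,amax)],seed=1,maxiter=60)
    return r.x.round(1),round(r.fun,3),round(g.mean(),3)
if __name__=="__main__":
    im=cv2.imread("pics/top0.png")
    print("tee",fit(im,TEE,504,-158,24)); print("stub",fit(im,SQ,436,-136,22)); print("bar",fit(cv2.imread("pics/top0.png"),BAR,650,-198,24))
E
python3 fit.py
```

```text
tee (array([ 506.4, -164.3,  -61.6]), np.float64(0.024), np.float64(0.187))
stub (array([ 436.8, -136. ,   11.8]), np.float64(0.019), np.float64(0.181))
bar (array([ 650.9, -198.8,    7.2]), np.float64(0.024), np.float64(0.196))
```

```bash
python3 -m jog '[[0,0,0,0,0,1,0],[0,0,0,0,0,1,0],[0,-0.8,0,0,0,0,0],[0,-0.8,0,0,0,0,0],[0,-0.8,0,0,0,0,0],[0,-0.8,0,0,0,0,0],[-0.5,-0.8,0,0,0,0,0],[-0.5,-0.8,0,0,0,0,0],[-0.5,-0.7,0,0,0,0,0],[-0.4,-0.7,0,0,0,0,0],[0,0,0,0,0,0,0]]'
python3 -c "
from h import *
go([447,-186,120],[447,-186,27])"
```

```text
t: 11.75
ee_pos: [476.9, -277.9, 131.7]
orientation: [-1.986, -2.433, 0.001]
ft_force: [-0.2, 0.8, 0.7]
width: 0.5
grasp_force: 0.0
t 11.75 pos [ 476.9 -277.9  131.7] heading 101.6 tilt [ 0.001 -0.002 -1.   ] w 0.5158691476102278 F [-0.2  0.8  0.7]
[447, -186, 120] units [ 2.4  -0.27  0.29]
[447, -186, 27] units [-0.    0.    2.32]
```

```bash
python3 -m jog '[[0.8,-0.1,0,0,0,0,0],[0.8,-0.1,0,0,0,0,0],[0.8,-0.07,0.2,0,0,0,0],[0,0,0.7,0,0,0,0],[0,0,0.8,0,0,0,0],[0,0,0.7,0,0,0,0],[0,0,0.21,0,0,0,0],[0,0,0,0,0,0,0]]' 
python3 -m jog '[[0.15,0,0,0,0,0,0],[0.25,0,0,0,0,0,0],[0.28,0,0,0,0,0,0],[0.25,-0.02,0,0,0,0.48,0],[0.25,-0.02,0,0,0,0.48,0],[0.25,-0.02,0,0,0,0.48,0],[0.25,-0.02,0,0,0,0.48,0],[0.25,-0.02,0,0,0,0.48,0],[0.25,-0.02,0,0,0,0.48,0],[0.25,-0.02,0,0,0,0.48,0],[0.25,-0.02,0,0,0,0.48,0],[0.25,-0.02,0,0,0,0.48,0],[0.25,-0.02,0,0,0,0.48,0],[0.25,-0.02,0,0,0,0.48,0],[0.25,-0.02,0,0,0,0.48,0],[0.25,-0.02,0,0,0,0.48,0],[0.25,-0.02,0,0,0,0.48,0]]'
python3 - <<'E'
from h import *
go()
a=optics.get_image("top")[100:320,190:480,::-1]; b=optics.get_image("scene")[120:340,120:410,::-1]
cv2.imwrite("pics/z5.png",np.hstack([cv2.resize(i,(390,296),interpolation=cv2.INTER_CUBIC) for i in (a,b)]))
E
```

```text
t: 12.55
ee_pos: [449.6, -183.2, 26.5]
orientation: [-1.98, -2.436, 0.001]
ft_force: [-0.7, -0.3, -0.5]
width: 1.0
grasp_force: 0.0
t: 14.25
ee_pos: [450.2, -18.0, 28.1]
orientation: [2.7, 1.605, 0.001]
ft_force: [0.5, -0.8, 1.1]
width: 0.4
grasp_force: 0.1
t 14.25 pos [450.2 -18.   28.1] heading 61.4 tilt [ 0.     0.001 -1.   ] w 0.4252298387665785 F [ 0.5 -0.8  1.1]
```

View pics/z5.png

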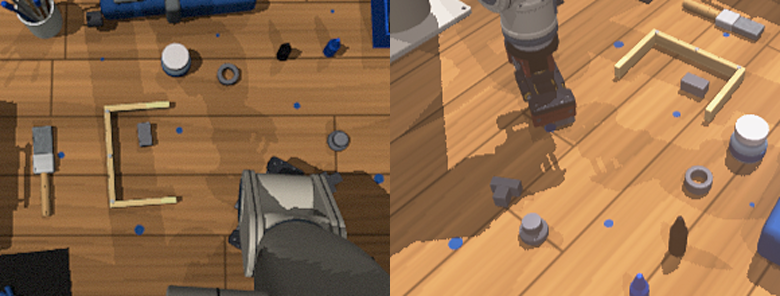

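Stub isn't left behind anywhere, so it is hidden behind the gripper, ahead of the fingers. Continuing along the planned arc.

```bash
python3 -m jog '[[0.25,0,0,0,0,0,0],[0.3,0,0,0,0,0,0],[0.3,0,0,0,0,0,0],[0.3,0,0,0,0,0,0],[0.3,0,0,0,0,0,0],[0.3,0,0,0,0,0,0],[0.25,0,0,0,0,0,0],[0.25,0.02,0,0,0,-0.5,0],[0.25,0.02,0,0,0,-0.5,0],[0.25,0.02,0,0,0,-0.5,0],[0.25,0.02,0,0,0,-0.5,0],[0.25,0.02,0,0,0,-0.5,0],[0.25,0.02,0,0,0,-0.5,0],[0.25,0.02,0,0,0,-0.5,0],[0.25,0.02,0,0,0,-0.5,0]]'
python3 - <<'E'
from h import *
go([512,165,27])
a=optics.get_image("top")[100:320,190:480,::-1]; b=optics.get_image("scene")[120:340,120:410,::-1]
cv2.imwrite("pics/z6.png",np.hstack([cv2.resize(i,(390,296),interpolation=cv2.INTER_CUBIC) for i in (a,b)]))
E
```

```text
t: 15.85
ee_pos: [519.4, 125.5, 27.3]
orientation: [2.304, 2.135, -0.0]
ft_force: [-0.7, -1.0, -0.3]
width: 0.3
grasp_force: 0.3
t 15.85 pos [519.4 125.5  27.3] heading 85.6 tilt [-0.  0. -1.] w 0.2611363785200786 F [-0.7 -1.  -0.3]
[512, 165, 27] units [ 0.97 -0.26  0.01]
```

View pics/z6.png

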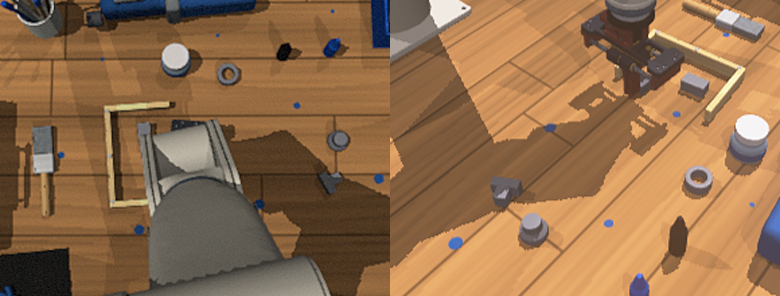

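```bash
python3 -m jog '[[0.25,-0.02,0,0,0,0,0],[0.3,-0.02,0,0,0,0,0],[0.3,-0.02,0,0,0,0,0],[0.25,-0.02,0,0,0,0,0],[0.2,0,0,0,0,0,0],[0.05,0,0,0,0,0,0],[-0.2,0,0,0,0,0,0],[-0.4,0,0,0,0,0,0],[-0.2,0,-0.6,0,0,0,0],[0,0,-0.8,0,0,0,0],[0,0,-0.8,0,0,0,0],[-0.8,0,-0.4,0,0,-1,0],[-0.9,0,0,0,0,-1,0],[-0.9,0,0,0,0,-1,0],[-0.9,0,0,0,0,-1,0],[-0.9,0,0,0,0,-1,0],[-0.9,0,0,0,0,-0.5,0],[-0.9,0,0,0,0,0,0],[0,0,0,0,0,0,0]]'
python3 - <<'E'
from h import *
from fit import *
go([531,-211,27])
im=optics.get_image("top")
a=im[100:320,190:480,::-1]
print(fit(im,SQ,514,195,22),fit(im,BAR,605,205,24))
cv2.imwrite("pics/z7.png",cv2.resize(a,(580,440),interpolation=cv2.INTER_CUBIC))
E
```

```text
t: 17.85
ee_pos: [575.1, -94.8, 131.6]
orientation: [1.611, 2.694, 0.0]
ft_force: [-0.2, -0.0, 0.1]
width: 0.8
grasp_force: 0.0
t 17.85 pos [575.1 -94.8 131.6] heading 118.2 tilt [-0.002  0.001 -1.   ] w 0.7909250927547988 F [-0.2 -0.   0.1]
[531, -211, 27] units [-2.03 -2.35  2.62]
(array([520. , 206.7,  -5.1]), np.float64(0.024), np.float64(0.176)) (array([601. , 207.5,   7.4]), np.float64(0.034), np.float64(0.187))
```

View pics/z7.png

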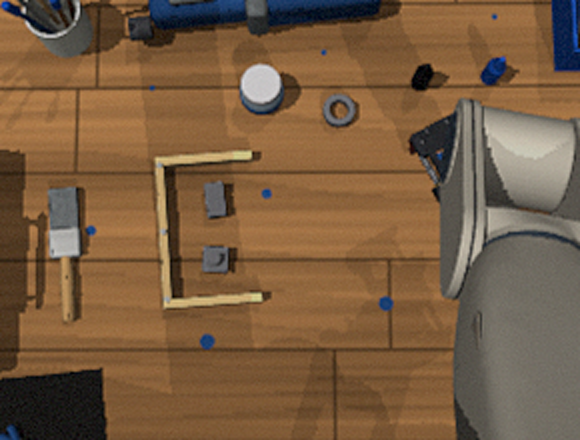

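```bash
python3 -m jog '[[-0.5,-0.6,0,0,0,0,0],[-0.5,-0.6,0,0,0,0,0],[-0.5,-0.6,0,0,0,0,0],[-0.53,-0.55,0.1,0,0,0,0],[0,0,0.6,0,0,0,0],[0,0,0.8,0,0,0,0],[0,0,0.8,0,0,0,0],[0,0,0.32,0,0,0,0],[0,0,0,0,0,0,0]]'
python3 -m jog '[[0.2,0,0,0,0,0,0],[0.25,0,0,0,0,0,0],[0.25,0,0,0,0,0,0],[0.2,0,0,0,0,0,0]]'
python3 -m jog '[[0.25,-0.03,0,0,0,0.54,0],[0.25,-0.03,0,0,0,0.54,0],[0.25,-0.03,0,0,0,0.54,0],[0.25,-0.03,0,0,0,0.54,0],[0.25,-0.03,0,0,0,0.54,0],[0.25,-0.03,0,0,0,0.54,0],[0.25,-0.03,0,0,0,0.54,0],[0.25,-0.03,0,0,0,0.54,0],[0.25,-0.03,0,0,0,0.54,0],[0.25,-0.03,0,0,0,0.54,0]]'
python3 - <<'E'
from h import *
go()
a=optics.get_image("top")[100:320,190:480,::-1]; b=optics.get_image("scene")[120:340,120:410,::-1]
cv2.imwrite("pics/z8.png",np.hstack([cv2.resize(i,(390,296),interpolation=cv2.INTER_CUBIC) for i in (a,b)]))
E
```

```text
t: 18.8
ee_pos: [528.1, -205.0, 25.0]
orientation: [-1.604, -2.696, 0.001]
ft_force: [0.2, 0.3, -0.3]
width: 0.6
grasp_force: 0.0
t: 19.2
ee_pos: [512.8, -173.3, 27.6]
orientation: [1.605, 2.7, 0.0]
ft_force: [-0.4, 0.2, 1.1]
width: 0.5
grasp_force: 0.2
t: 20.2
ee_pos: [477.4, -80.5, 27.1]
orientation: [2.297, 2.142, 0.0]
ft_force: [0.8, 0.6, 0.4]
width: 0.5
grasp_force: 0.1
t 20.2 pos [477.4 -80.5  27.1] heading 86.0 tilt [-0.     0.001 -1.   ] w 0.4754200474279855 F [0.8 0.6 0.4]
```

View pics/z8.png

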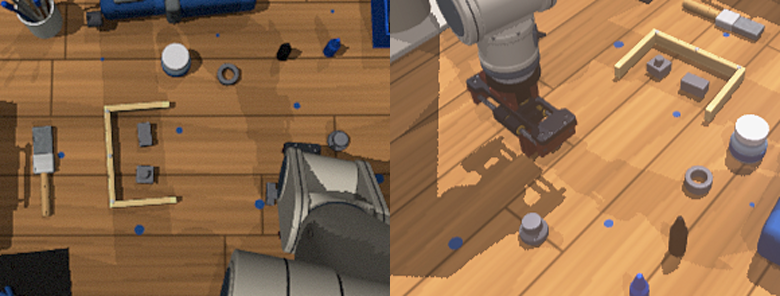

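Tee's crossbar shows at (270,192) in the left panel, centred ahead of the fingers; continue.

```bash
python3 -m jog '[[0.25,-0.03,0,0,0,0.5,0],[0.25,-0.03,0,0,0,0.5,0],[0.25,-0.03,0,0,0,0.5,0],[0.25,-0.03,0,0,0,0.5,0],[0.25,-0.03,0,0,0,0.5,0],[0.25,-0.03,0,0,0,0.5,0],[0.25,-0.03,0,0,0,0.5,0],[0.25,-0.03,0,0,0,0.5,0],[0.25,0,0,0,0,0,0],[0.25,0,0,0,0,0,0],[0.25,0,0,0,0,0,0],[0.25,0,0,0,0,0,0],[0.25,0,0,0,0,0,0],[0.25,0,0,0,0,0,0],[0.25,0,0,0,0,0,0]]'
python3 - <<'E'
from h import *
go()
a=optics.get_image("top")[100:320,190:480,::-1]; b=optics.get_image("scene")[120:340,120:410,::-1]
cv2.imwrite("pics/z9.png",np.hstack([cv2.resize(i,(390,296),interpolation=cv2.INTER_CUBIC) for i in (a,b)]))
E
```

```text
t: 21.8
ee_pos: [521.3, 60.6, 26.6]
orientation: [-2.691, -1.621, 0.0]
ft_force: [-0.4, -0.3, 0.4]
width: 0.3
grasp_force: 0.2
t 21.8 pos [521.3  60.6  26.6] heading 62.1 tilt [-0. -0. -1.] w 0.25907875060411983 F [-0.4 -0.3  0.4]
```

View pics/z9.png

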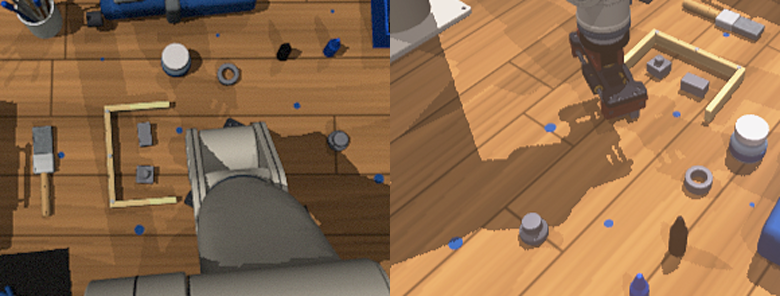

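```bash
python3 -m jog '[[0.25,0.03,0,0,0,-0.5,0],[0.25,0.03,0,0,0,-0.5,0],[0.25,0.03,0,0,0,-0.5,0],[0.25,0.03,0,0,0,-0.5,0],[0.25,0.03,0,0,0,-0.5,0],[0.25,0.03,0,0,0,-0.5,0],[0.25,0.03,0,0,0,-0.5,0],[0.25,0.03,0,0,0,-0.5,0],[0.2,0,0,0,0,0,0],[0.2,0,0,0,0,0,0],[0.1,0,0,0,0,0,0],[0,0,0,0,0,0,0]]'
python3 -c "
from h import *
go()"
python3 -m jog '[[-0.3,0,0,0,0,0,0],[-0.4,0,0,0,0,0,0],[-0.3,0,-0.5,0,0,0,0],[0,0,-0.8,0,0,0,0],[0,0,-0.8,0,0,0,0],[-0.8,0,-0.4,0,0,0,0],[-0.9,0,0,0,0,0,0],[-0.9,0,0,0,0,0,0],[-0.9,0,0,0,0,0,0],[-0.9,0,0,0,0,0,0],[-0.9,0,0,0,0,0,0],[0,0,0,0,0,0,0],[0,0,0,0,0,0,0]]'
python3 - <<'E'
from fit import *
go(); im=optics.get_image("top")
for n,p,x,y,h in [("tee",TEE,557,187,24),("stub",SQ,520,207,22),("bar",BAR,601,208,24)]: print(n,fit(im,p,x,y,h))
for t in ["offcut_tee","offcut_stub","offcut_bar","boss","collar"]:
  for cam in ["top","scene"]:
    optics.get_image(cam)
    for r in optics.masks_of(t,cam)[:2]:
        ys,xs=np.nonzero(r["pixels"]);print(t,cam,round(r["conf"],2),px2w(cam,[[xs.mean(),ys.mean()]],14)[0].round())
E
```

```text
t: 23.1
ee_pos: [555.0, 153.1, 26.5]
orientation: [-2.295, -2.145, -0.0]
ft_force: [-0.5, 0.5, 1.0]
width: 0.7
grasp_force: 0.0
t 23.1 pos [555.  153.1  26.5] heading 86.1 tilt [ 0. -0. -1.] w 0.6968660250217572 F [-0.5  0.5  1. ]
t: 24.4
ee_pos: [537.1, -100.3, 126.5]
orientation: [-2.299, -2.141, 0.0]
ft_force: [-0.1, 0.3, -0.8]
width: 0.3
grasp_force: 0.0
t 24.4 pos [ 537.1 -100.3  126.5] heading 85.9 tilt [ 0. -0. -1.] w 0.3301054511693684 F [-0.1  0.3 -0.8]
tee (array([556.6, 182.7, -90.1]), np.float64(0.219), np.float64(0.372))
stub (array([521.1, 206.2,  -1.3]), np.float64(0.133), np.float64(0.292))
bar (array([ 6.008e+02,  2.111e+02, -4.000e-01]), np.float64(0.095), np.float64(0.25))
offcut_tee top 0.67 [555. 184.  14.]
offcut_tee scene 0.53 [560. 187.  14.]
offcut_stub top 0.58 [519. 205.  14.]
offcut_stub scene 0.74 [518. 209.  14.]
offcut_bar top 0.57 [722.  37.  14.]
offcut_bar top 0.54 [600. 210.  14.]
offcut_bar scene 0.65 [603. 212.  14.]
boss scene 0.8 [ 590. -179.   14.]
collar top 0.71 [725.  37.  14.]
collar scene 0.67 [726.  39.  14.]
collar scene 0.62 [760. -63.  14.]
```

```bash
python3 -c "
from workcell import ctrl
print(ctrl.close_job())"
```

```text
the job is handed in; nothing more can be done
None
```

I swept all three offcuts into the bay and handed the job in: the last measurement puts them about 33 mm (tee), 56 mm (stub) and 61 mm (bar) past the mouth. The boss and collar measured where they started, the bottles, jar and brush looked unmoved in the pictures, and the call returned no verdict.

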